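# Set the purge flow, then seat and crack the bleed cap

### The arm

A 6-joint arm with a two-finger parallel gripper is mounted at the origin on a cart in front of the work surface, level with it; the furniture and walls round the work are solid. World frame = base frame: x ahead of the robot, y to its left, z up, the work surface at z = 0. Lengths are in mm, angles in rad, forces in N, time in s.
With the tool pointing down it reaches from about 350 to 875 mm from the base axis. Payload 15.5 kg.
Tool frame: the origin (TCP) lies at the very end of the fingers, on their centre line; the grasp point (between the pads) lies 19 mm behind it; x points along the fingers, y is the direction in which the jaws open and shut, and the axes are right-handed (so a half turn about x gives the same grasp; the last joint's range is limited). The gripper opens to 85 mm and grips with 20 to 120 N. Pads are 22 mm wide; open, the fingers measure 114 mm over their backs; the gripper's body (76 mm by 85 mm) begins 54 mm behind the grasp point. The pads swing forward as they close: fully open they stand 13 mm farther back than shut.
Start: joints at [1.123, 0.494, 1.345, -0, 1.302, -0.096], TCP at [215.95, 586.509, 231.277] pointing down, gripper open.
Joint ranges: [-2.91, 2.91], [-0.82, 2.16], [0.22, 2.67], [-1.22, 4.37], [0.12, 2.79], [-3.08, 3.08]. Speed limits (rad/s): [1.89, 1.89, 2.57, 3.01, 3.01, 3.01].

### API

Orientations are given as [roll, pitch, yaw] about the fixed x, y, z axes, in that order (R = Rz(yaw) Ry(pitch) Rx(roll)).
In Python, from cell import observe, snapshot, get_calibration, sign_off, spot_in, place_of gives the robot as it stands.
- The arm moves only by the shell command python3 -m handwheel 'ROWS' [OPENING] [FORCE]. ROWS is JSON, one flat list of numbers, 4 for each row, row after row: the shift along the tool's x, y, z in mm, then the turn about the tool's x in rad. In form: [tx, ty, tz, spin, tx, ty, tz, spin, ...]. A call has 1 to 20 rows; each row shifts and turns the commanded pose from where the row before left it, along the tool's axes as they then stand; what a row does not reach is not made up. A row lasts 1/8 s, in which the tool goes at most 62.5 mm and 10.7 degrees, less where a joint would pass 70% of its speed; a pose out of reach is approached as far as the arm can. A call with a gripper value outside its range is refused whole. OPENING is the closure, from 0 (fully open) to 1 (shut), set as the call begins (- or left out, the last holds). The fingers move at their own pace and stop on an object; FORCE is the grip in N (left out, the last holds). Time passes only in rows, so rows that do not move let the fingers close. It gives the time, the measured TCP pose, the force and the opening at its end, in the units of the state.
- observe(): the state, without advancing time (a new reading comes with each control period).
- snapshot(name): name is "scene" or "top" or "wrist"; returns (picture, depth): 420x560x3 uint8, red, green, blue; 420x560 float32, mm along the optical axis (not along the pixel's ray), 0 where there is no reading.
- get_calibration(name): a dict with "intrinsics" (3x3 intrinsics, pixels), "world_from_camera" (4x4, takes a point from camera to world coordinates). Camera axes: x right, y up, looking along -z (the intrinsics and any distortion apply to the point x, -y, -z); pixel columns grow to the right and rows downward; lengths in mm; the calibration is good to about 2 mm. A picture is of the moment at which its call begins: read the wrist's pose just before it. get_calibration takes no time and is no camera call; for the wrist camera it gives the pose at the moment of the call.
- sign_off(): hands the job in, once; it reports no verdict.
Trained networks look in the newest picture that a camera, given by its name, has taken for a name from the list of things; names that differ only in an ending like _2 or _b are one class to them, and where a whole thing is asked for, a point or a joint stands for the part that bears it (a point fixed in the world has none). Each returns a list of dicts, best first, with "confidence" (0 to 1); they miss things now and then, are a little off and sometimes report something else, mostly with a low value. They report only what shows in the picture. A call takes as long as a camera call.
- spot_in(query, camera): "location" ([x, y, z] in mm, in world coordinates, good to about 4 mm: the middle of the surface that is visible of it).
- place_of(query, camera): "location" ([x, y, z] in mm, in world coordinates, good to about 4 mm: a listed point, or the origin of a listed thing).
The state is a dict: "time": time; "joint_pos": joint angles; "dq": joint speeds; "effort": joint torques, N m; "tcp_pos": TCP position; "ee_rot": TCP orientation; "wrist_force": force on the tool from outside, world axes, zero at the start; "torque": the same for the moment, N m; "gripper_width": finger opening in mm.
Only numpy, scipy, OpenCV 4.12 (cv2) and the standard library are available. Lean on these libraries where they do the work, as an engineer would, in place of code of your own. Each camera call takes 0.05 s, during which the arm holds its last target.

### The job

Set up the purge block for bleeding: first turn the black metering knob clockwise until its white pointer line stands at the red mark on the ring round it. Then screw the knurled steel end cap clockwise all the way down until it bottoms out, and back it off a quarter turn so that the port bleeds. Finish while still gripping the cap there, without letting go, and leave the small parts standing round the block and the red mark alone.

Things in the scene. Friction and masses are not known exactly. Their poses are not given: they have to be found in the camera images.
- purge_block: fixed purge block: base plate 96 x 210 x 8 mm, on it an aluminium block 76 x 186 mm, top 38 mm above the bench. Origin: centre of its underside, on the bench. Long side along its y; its x points away from the robot (yaw within 0.45 rad). Knob axis at x 0, y +50 mm; bleed port and end cap at x 0, y -50 mm; both axes vertical. Loose parts stand outside the plate, behind it and to its right
- knob_grip (a point): on the vertical axis of the black metering knob, 63 mm above the bench, the height to grip: round fluted grip 34 mm in diameter, from 45 to 75 mm above the bench; under it a skirt 41 mm in diameter, 41 to 45 mm above the bench. On the way here, mind the tall gas cylinder left of the bench (about x 0.66, y 0.35, up to 0.21 m above the bench)
- metering_knob (a joint): angle of the metering knob in rad, 0 to 4.7: grows as the knob turns clockwise seen from above; at 0 the white pointer line points along the block's -x. It needs about 0.05 N m and stays where it is left. It starts at 0.4 to 0.9
- knob_pointer (a point): point that turns with the knob, 26 mm from the knob's axis in the direction of the white pointer line, just beyond the skirt's edge
- setting_ring (a joint): angle of the grey ring with the red mark round the knob's foot, rad, same zero and sense as metering_knob: the pointer is at the mark when both joints are equal. Stiff, it stays as it is; it starts at 1.3 to 1.9, always 0.4 to 1.5 clockwise of the pointer
- red_mark (a point): on the red mark (a radial bar 14 x 5 mm that lies across the grey ring and the scale, 22 to 36 mm from the knob axis), 26 mm from the knob's axis, 41 mm above the bench
- cap_grip (a point): centre of the knurled steel end cap, on its vertical axis: round, 36 mm in diameter, 24 mm high, blue disc and white line on top. 62 mm above the bench when bottomed, rising 0.955 mm per rad of unscrewing (6 mm a turn). Below it a brass port shoulder 32 mm in diameter, 38 to 50 mm above the bench. The cap is already started on its thread and captive
- end_cap (a joint): angle of the end cap in rad: 0 = bottomed out on a hard stop, grows as it is unscrewed (anticlockwise seen from above). It starts at 1.8 to 2.9. It turns with about 0.06 N m, at the stop no further (a grip then slips round it), and stays where it is left. At 0 the white line on top points along the block's -x
- tee_center (a point): centre of a small loose brass tee fitting, 32 x 44 x 16 mm, lying behind the block; leave alone
- adapter_center (a point): centre of a small loose brass adapter, 22 x 19 x 24 mm, standing right of the block; leave alone
- vial_center (a point): centre of a small loose vial with a blue cap, 23 mm in diameter, 52 mm high, standing behind the block; leave alone

How it is judged:
By the outcome, as a careful person would: the job done as asked, in the order asked, and still so for the second after the job is handed in, while the arm keeps its last pose, push and grip.
It also fails if it takes over 58 s, if anything falls off the work surface, if the arm or the gripper's body presses on something with over 40 N, if the wrist force passes 120 N, or if a joint passes its speed limit or range.

## Working session

There is one attempt and no reset: what is moved stays moved. The work goes in short steps, Python scripts to look and compute and a shell command to move; the robot and the scene stay as the last step left them, time stands still between calls to the robot, and variables do not carry over. Pictures are saved under pics/ and viewed, and the job is handed in when it is done.

```bash
ls; mkdir -p pics
cat > h.py <<'E'
import numpy as np, cv2
from cell import *
np.set_printoptions(precision=4,suppress=True)
def save(img,name): cv2.imwrite('pics/'+name,cv2.cvtColor(img,cv2.COLOR_RGB2BGR))
def backproj(cal,u,v,d):
    K=np.array(cal["intrinsics"]);T=np.array(cal["world_from_camera"])
    x=(u-K[0,2])/K[0,0]*d; y=(v-K[1,2])/K[1,1]*d
    return (T@np.array([x,-y,-d,1]))[:3]
def onplane(cal,u,v,z):
    a=backproj(cal,u,v,0.0);b=backproj(cal,u,v,100.0)
    t=(z-a[2])/(b[2]-a[2]);return a+t*(b-a)
def project(cal,p):
    K=np.array(cal["intrinsics"]);T=np.array(cal["world_from_camera"])
    c=np.linalg.inv(T)@np.append(p,1); x,y,z=c[0],-c[1],-c[2]
    return K[0,0]*x/z+K[0,2],K[1,1]*y/z+K[1,2]
E
python3 - <<'E'
from h import *
o=observe();print(o)
for c in ["top","scene","wrist"]:
    im,d=snapshot(c);save(im,c+'0.png')
    print(c,get_calibration(c))
for c in ["top","scene"]:
    for q in ["purge_block","knob_grip","cap_grip","knob_pointer","red_mark","tee_center","adapter_center","vial_center"]:
        try:print(c,q,[(np.round(r["location"],1).tolist(),round(r["confidence"],2)) for r in place_of(q,c)][:3])
        except Exception as e: print(c,q,e)
print(observe()["time"])
E
```

```text
pics
{'time': 0.0, 'joint_pos': array([ 1.1225,  0.4942,  1.3462, -0.    ,  1.3025, -0.0955]), 'dq': array([-0.0008,  0.0003, -0.0004,  0.0022,  0.0015,  0.0017]), 'effort': array([ -0.0041, -88.2167, -38.3874,  -0.0006,   0.0103,   0.0001]), 'tcp_pos': array([215.8233, 586.1495, 230.7026]), 'ee_rot': array([-1.6318,  1.5696, -1.9846]), 'wrist_force': array([ 0.2206,  0.1284, -0.2117]), 'torque': array([0.0071, 0.0239, 0.0152]), 'gripper_width': 84.96817861588345}
top {'intrinsics': array([[501.6043,   0.    , 276.7829],
       [  0.    , 501.6043, 208.7811],
       [  0.    ,   0.    ,   1.    ]]), 'world_from_camera': array([[  -0.0103,    0.9887,   -0.1499,  459.8998],
       [  -0.9997,   -0.0135,   -0.0206, -166.5745],
       [  -0.0224,    0.1496,    0.9885,  980.094 ],
       [   0.    ,    0.    ,    0.    ,    1.    ]])}
scene {'intrinsics': array([[519.6855,   0.    , 276.1861],
       [  0.    , 519.6855, 204.0256],
       [  0.    ,   0.    ,   1.    ]]), 'world_from_camera': array([[ -0.5904,   0.3536,  -0.7255, -16.566 ],
       [ -0.8071,  -0.2589,   0.5307, 303.667 ],
[... 649 characters left out ...]
493.0, -53.4, 38.5], 0.64), ([517.1, -58.4, 64.8], 0.45)]
top red_mark [([515.9, -32.9, 43.8], 0.78), ([550.7, -154.4, 62.6], 0.67)]
top tee_center [([623.4, -70.9, 8.0], 0.67)]
top adapter_center [([600.5, -243.6, 14.7], 0.38)]
top vial_center [([660.3, -136.5, 28.3], 0.48)]
scene purge_block [([534.8, -110.3, 2.6], 0.65), ([555.8, -152.0, 64.9], 0.41)]
scene knob_grip [([516.8, -59.7, 66.1], 0.79)]
scene cap_grip [([551.1, -152.7, 63.4], 0.65)]
scene knob_pointer [([493.4, -55.7, 44.2], 0.84)]
scene red_mark [([515.3, -33.5, 38.1], 0.8)]
scene tee_center [([623.7, -70.8, 8.6], 0.88)]
scene adapter_center [([600.3, -244.8, 12.7], 0.65)]
scene vial_center [([659.6, -131.0, 27.2], 0.78)]
0.95
```

Run:
```python
import cv2
a=cv2.imread('pics/top0.png')
cv2.imwrite('pics/top0z.png',cv2.resize(a[120:300,200:440],None,fx=3.3,fy=3.3,interpolation=cv2.INTER_CUBIC))
```

```text
(no output)
```

View pics/top0.png

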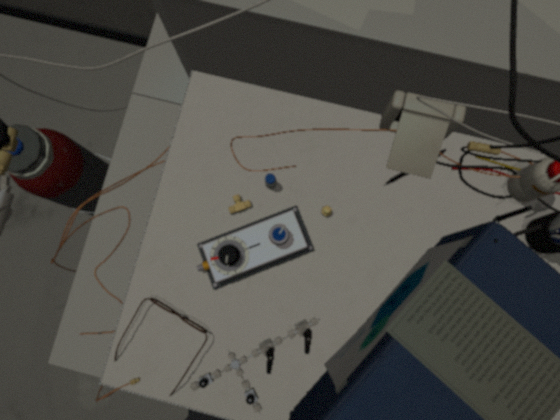

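View pics/scene0.png

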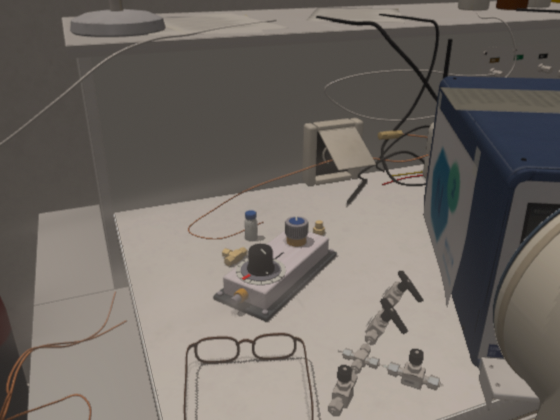

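```bash
echo
```

```text
(no output)
```

View pics/top0z.png

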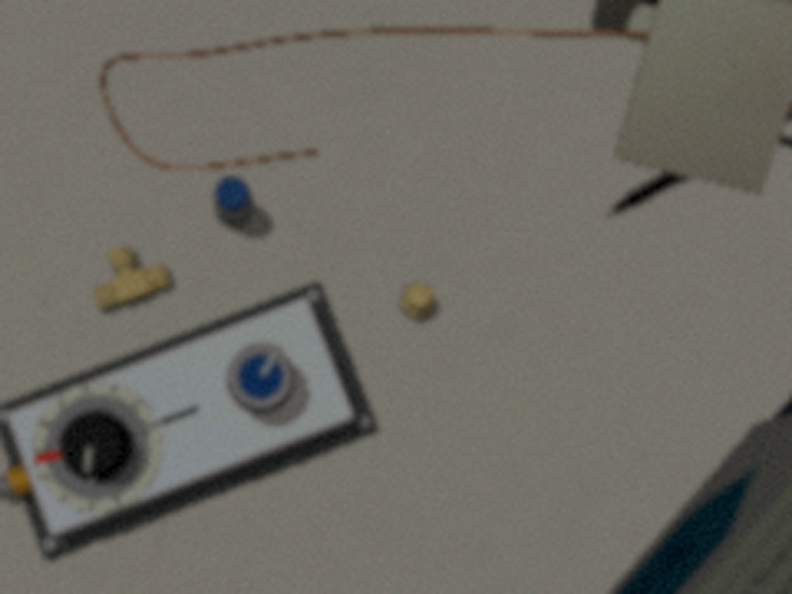

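The top view shows the block yawed about 0.34. The knob is at (230,255), its pointer points down and the red mark is at the left (213,257). The cap is at (280,235). The networks agree with this, so next I'll work out the move to above the knob.

```bash
cat >> h.py <<'E'
from scipy.spatial.transform import Rotation as Ro
def toolR(o): return Ro.from_euler('xyz',o["ee_rot"]).as_matrix()
def shift(o,target): return toolR(o).T@(np.array(target)-o["tcp_pos"])
def st():
    o=observe();R=toolR(o)
    print("t",o["time"],"q",o["joint_pos"],"tcp",o["tcp_pos"],"w",round(o["gripper_width"],1),"F",o["wrist_force"],"T",o["torque"],"tool y",R[:,1],"yaw_y",round(np.arctan2(R[1,1],R[0,1]),4))
    return o
E
python3 - <<'E'
from h import *
o=st();R=toolR(o);print(R)
print(shift(o,[515.7,-57.6,180]))
E
```

```text
t 0.95 q [ 1.1225  0.4936  1.3455  0.0001  1.3025 -0.0955] tcp [215.9331 586.5212 231.2699] w 85.5 F [-0.1016  0.4041  0.5977] T [-0.0324 -0.0181  0.0187] tool y [0.3455 0.9384 0.    ] yaw_y 1.218
[[-0.      0.3455  0.9384]
 [ 0.      0.9384 -0.3455]
 [-1.      0.     -0.0001]]
[  51.2421 -500.8695  503.87  ]
```

```bash
python3 -m handwheel '[4,-38.5,38.8,0,4,-38.5,38.8,0,4,-38.5,38.8,0,4,-38.5,38.8,0,4,-38.5,38.8,0,4,-38.5,38.8,0,4,-38.5,38.8,0,4,-38.5,38.8,0,4,-38.5,38.8,0,4,-38.5,38.8,0,4,-38.5,38.8,0,4,-38.5,38.8,0,4,-38.5,38.8,0,0,0,0,0]' 0 60
python3 - <<'E'
from h import *
o=st()
im,d=snapshot("wrist");save(im,"w1.png");cal=get_calibration("wrist")
for q in ["knob_grip","cap_grip","knob_pointer","red_mark"]:
    r=place_of(q,"wrist");print(q,[(np.round(x["location"],1).tolist(),round(x["confidence"],2)) for x in r][:2])
    for x in r[:1]: print(project(cal,np.array(x["location"])))
print(cal["world_from_camera"])
np.save("cal1.npy",cal,allow_pickle=True);np.save("d1.npy",d)
E
```

```text
time: 2.7
tcp_pos: [517.9, -60.6, 179.0]
ee_rot: [-0.201, 1.57, -0.557]
wrist_force: [0.4, 0.1, 0.3]
gripper_width: 85.1
t 2.7 q [-0.2308  0.411   1.6656 -0.0005  1.0639 -1.4451] tcp [517.8551 -60.6283 179.0418] w 85.1 F [0.4324 0.0897 0.2933] T [ 0.0321 -0.0522  0.0068] tool y [ 0.3489  0.9372 -0.0003] yaw_y 1.2145
knob_grip [([516.2, -57.2, 59.8], 0.69)]
(np.float64(274.4465735472527), np.float64(203.9124994144816))
cap_grip [([553.6, -148.8, 63.4], 0.76)]
(np.float64(182.26470517280273), np.float64(286.61096517691874))
knob_pointer [([497.0, -57.4, 38.7], 0.61)]
(np.float64(265.52291199319774), np.float64(174.58935057628682))
red_mark [([513.9, -26.8, 43.1], 0.68)]
(np.float64(309.87633736428256), np.float64(182.24629681215106))
[[  0.3491  -0.8939  -0.2812 445.0293]
 [  0.9371   0.3328   0.1054 -33.2104]
 [ -0.0007  -0.3003   0.9539 322.2395]
 [  0.       0.       0.       1.    ]]
```

View pics/w1.png

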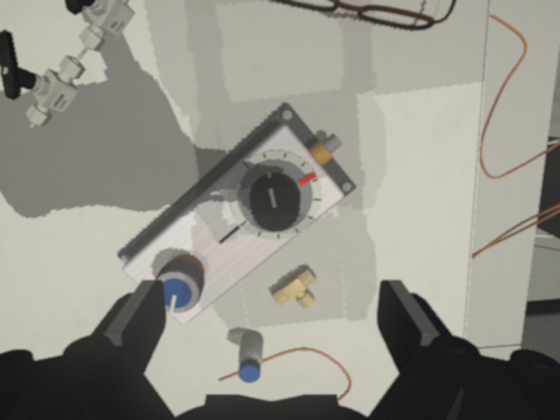

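Run:
```python
import cv2
a=cv2.imread('pics/w1.png')
cv2.imwrite('pics/w1z.png',cv2.resize(a[130:250,220:360],None,fx=5,fy=5,interpolation=cv2.INTER_CUBIC))
cv2.imwrite('pics/w1c.png',cv2.resize(a[240:320,140:240],None,fx=6,fy=6,interpolation=cv2.INTER_CUBIC))
```

```text
(no output)
```

View pics/w1z.png

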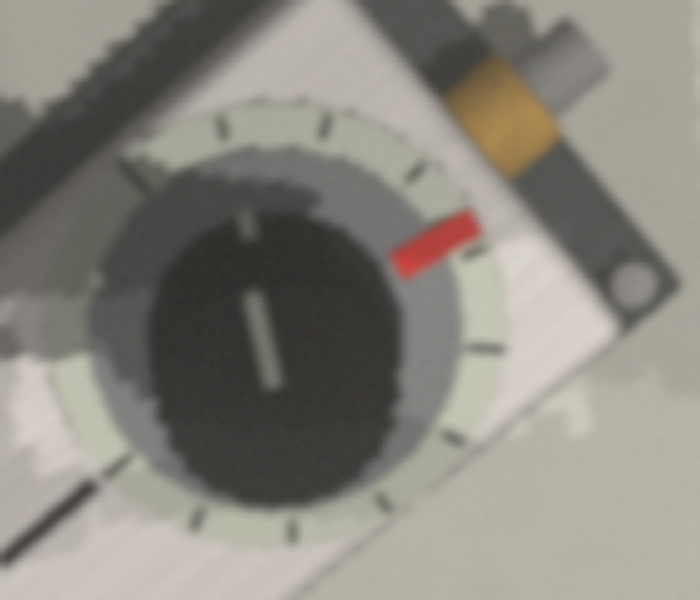

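View pics/w1c.png

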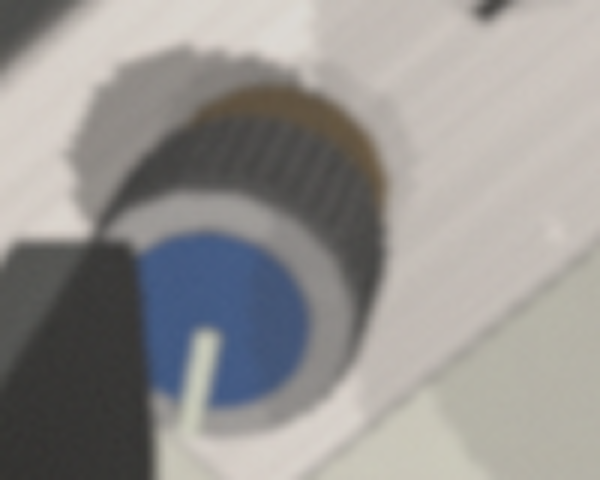

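Run:
```python
from h import *
cal=np.load("cal1.npy",allow_pickle=True).item()
im=cv2.cvtColor(cv2.imread('pics/w1.png'),cv2.COLOR_BGR2RGB).astype(int)
f=lambda x,y,z:onplane(cal,(x+.5)/5-.5+220,(y+.5)/5-.5+130,z)
m=(im[...,0]>im[...,1]+60)&(im[...,0]>im[...,2]+60); m[:130]=0;m[250:]=0;m[:,:280]=0;m[:,340:]=0
v,u=np.nonzero(m);P=np.array([onplane(cal,a,b,41)[:2] for a,b in zip(u,v)])
c=P.mean(0);w=P-c;ev,V=np.linalg.eigh(np.cov(w.T));d=V[:,1];print("red n",len(u),"centroid",c,"dir",d,"ext",np.ptp(w@d),np.ptp(w@V[:,0]))
d=d*np.sign(d[1]);ax=c-29*d;print("axis from red",ax)
a=f(255,293,75);b=f(272,388,75);s=f(247,225,45);print("line",a,b,"skirt",s)
# top circle ellipse: use dark disc
print("line dir ang",np.degrees(np.arctan2(*(a-b)[[1,0]])),"red ang",np.degrees(np.arctan2(d[1],d[0])))
# scale ring: tick outer circle & ring edges at z~39
pts=[(325,127),(222,128),(487,348),(292,532),(197,520),(455,438),(385,503),(416,172)]
Q=np.array([f(x,y,39)[:2] for x,y in pts]);A=np.c_[2*Q,np.ones(len(Q))];sol=np.linalg.lstsq(A,(Q**2).sum(1),rcond=None)[0];print("tick circle",sol[:2],np.sqrt(sol[2]+sol[:2]@sol[:2]))
for n,ctr in (("fit",sol[:2]),):
    for p,l in((s[:2],'skirt'),(c,'red')): print(l,np.linalg.norm(p-ctr),np.degrees(np.arctan2(*(p-ctr)[::-1])))
```

```text
red n 105 centroid [510.7236 -28.2404] dir [-0.2006  0.9797] ext 13.960685261185006 4.830075047118001
axis from red [516.5395 -56.6513]
line [500.5262 -54.3862  75.    ] [514.2266 -56.9394  75.    ] skirt [496.7853 -54.3616  45.    ]
line dir ang 169.4434918492151 red ang 101.56914936847657
tick circle [516.1088 -56.8233] 34.01406079888835
skirt 19.479669304147535 172.74000174638104
red 29.085762336744754 100.66992933554779
```

The red mark bar measures 14.0 x 4.8 mm, as it should. The axis is at (516.2, -56.8), the pointer at about 171° and the mark at about 101°, so the knob needs roughly 1.22 rad clockwise.

Run:
```python
from h import *
o=st();print(shift(o,[516.2,-56.8,48]))
```

```text
t 2.95 q [-0.2242  0.408   1.6697  0.0001  1.0641 -1.4433] tcp [515.8973 -56.4817 179.3983] w 85.3 F [0.0749 0.1531 0.1258] T [0.023  0.0017 0.0253] tool y [0.3445 0.9388 0.0001] yaw_y 1.2191
[131.3982  -0.2032   0.43  ]
```

The arm was still settling during that picture, so I'll re-measure now that it is at rest.

```bash
cat > meas.py <<'E'
from h import *
import sys
def red(im,cal,roi=None):
    im=im.astype(int)
    m=(im[...,0]>im[...,1]+60)&(im[...,0]>im[...,2]+60)
    n,lab,stt,cen=cv2.connectedComponentsWithStats(m.astype(np.uint8))
    best=None
    for i in range(1,n):
        if stt[i,4]<30: continue
        v,u=np.nonzero(lab==i);P=np.array([onplane(cal,a,b,41)[:2] for a,b in zip(u,v)])
        c=P.mean(0);w=P-c;ev,V=np.linalg.eigh(np.cov(w.T));d=V[:,1]
        print("red comp",cen[i],stt[i,4],"c",c,"d",d,"ext",np.ptp(w@d),np.ptp(w@V[:,0]))
E
python3 - <<'E'
from meas import *
cal=get_calibration("wrist");im,d=snapshot("wrist");save(im,"w2.png");o=st()
np.save("cal2.npy",cal,allow_pickle=True)
red(im,cal)
for k in("w2",):
    a=cv2.imread('pics/w2.png');cv2.imwrite('pics/w2z.png',cv2.resize(a[130:250,210:350],None,fx=5,fy=5,interpolation=cv2.INTER_CUBIC))
E
```

```text
t 3.0 q [-0.2241  0.408   1.6696  0.      1.064  -1.4435] tcp [516.     -56.4879 179.4588] w 85.6 F [-0.4205 -1.3213  0.0812] T [0.0439 0.0161 0.0183] tool y [0.3443 0.9389 0.    ] yaw_y 1.2193
red comp [302.1048 183.2667] 105 c [512.2166 -30.3763] d [-0.1753  0.9845] ext 13.95772117798731 4.751900787418476
```

View pics/w2z.png

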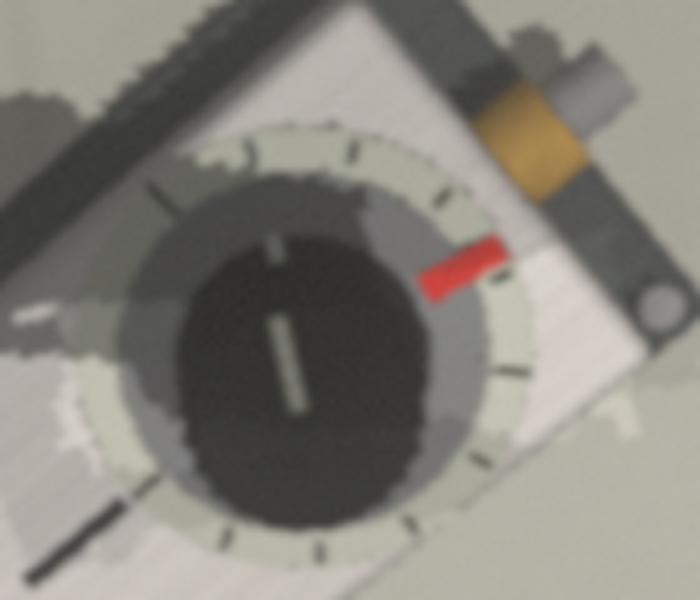

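Run:
```python
from h import *
cal=np.load("cal2.npy",allow_pickle=True).item()
f=lambda x,y,z:onplane(cal,(x+.5)/5-.5+210,(y+.5)/5-.5+130,z)
pts=[(353,152),(250,152),(510,371),(320,553),(226,540),(482,460),(411,525),(443,197)]
Q=np.array([f(x,y,38.5)[:2] for x,y in pts]);A=np.c_[2*Q,np.ones(len(Q))];sol=np.linalg.lstsq(A,(Q**2).sum(1),rcond=None)[0];print("tick circle",sol[:2],np.sqrt(sol[2]+sol[:2]@sol[:2]))
a=f(280,318,75);b=f(298,412,75);s=f(274,250,45)
print(a,b,s)
for p in (a[:2],s[:2],np.array([512.22,-30.38])):
    r=p-sol[:2];print(np.linalg.norm(r),np.degrees(np.arctan2(r[1],r[0])))
o=observe();print(shift(o,[*sol[:2],48]))
```

```text
tick circle [517.6872 -59.3278] 34.03412163306949
[501.9039 -56.6156  75.    ] [515.6381 -59.0217  75.    ] [498.4405 -56.7857  45.    ]
16.014669247339757 170.2497125098104
19.413855721767142 172.47585353450128
29.459553262146656 100.6951563194005
[131.4587  -2.0888   2.5654]
```

```bash
python3 -m handwheel '[30,-1.9,2.3,0,40,0,0,0,40,0,0,0,21,0,0,0,0,0,0,0]' 0 60 && python3 -m handwheel '[0,0,0,0,0,0,0,0,0,0,0,0,0,0,0,0,0,0,0,0,0,0,0,0]' 1 50; python3 -c "
from h import *
st()"
```

```text
time: 3.62
tcp_pos: [516.9, -59.1, 47.4]
ee_rot: [-3.023, 1.568, 2.908]
wrist_force: [-0.2, -0.5, 0.1]
gripper_width: 85.3
time: 4.38
tcp_pos: [519.0, -58.8, 49.7]
ee_rot: [0.757, 1.567, 0.404]
wrist_force: [2.2, 18.8, 19.2]
gripper_width: 32.6
t 4.375 q [-0.2283  0.6088  1.7803  0.0029  0.7499 -1.4479] tcp [519.0427 -58.7662  49.6851] w 32.6 F [ 2.1958 18.8278 19.249 ] T [ 3.2602 -0.3467 -0.0871] tool y [0.346  0.9382 0.0023] yaw_y 1.2175
```

```bash
python3 -m handwheel '[0,0,0,0,0,0,0,0,-3,0,0,0,0,0,0,0]' 0.3 30; python3 -c "
from h import *
st()"; python3 -m handwheel '[0,0.5,0,0,0,0,0,0,0,0,0,0,0,0,0,0]' 1 30; python3 -c "
from h import *
st()"
```

```text
time: 4.88
tcp_pos: [518.0, -60.2, 51.5]
ee_rot: [-0.058, 1.57, -0.411]
wrist_force: [-0.6, -0.5, 0.4]
gripper_width: 59.7
t 4.875 q [-0.2302  0.6057  1.7793 -0.0001  0.7564 -1.4479] tcp [517.9618 -60.1711  51.4971] w 59.7 F [-0.6407 -0.4995  0.4207] T [-0.002   0.0156 -0.0122] tool y [ 0.3457  0.9384 -0.    ] yaw_y 1.2178
time: 5.38
tcp_pos: [518.6, -58.5, 51.7]
ee_rot: [1.139, 1.569, 0.786]
wrist_force: [1.5, 15.0, 9.8]
gripper_width: 33.1
t 5.375 q [-0.2278  0.6054  1.7788  0.0021  0.7565 -1.4469] tcp [518.5619 -58.5146  51.723 ] w 33.1 F [ 1.4762 14.9787  9.7624] T [ 2.4527 -0.344  -0.0176] tool y [0.3459 0.9383 0.0016] yaw_y 1.2176
```

```bash
python3 -m handwheel '[-0.5,1.3,0,0,0,0,0,0]' ; python3 -c "
from h import *
st()"
```

```text
time: 5.62
tcp_pos: [518.6, -58.3, 51.8]
ee_rot: [0.186, 1.571, -0.166]
wrist_force: [-0.0, 2.7, 3.6]
gripper_width: 33.3
t 5.625 q [-0.2264  0.6055  1.778   0.      0.758  -1.4445] tcp [518.5614 -58.2786  51.7994] w 33.3 F [-0.0073  2.7213  3.5747] T [ 0.1962 -0.0921 -0.0137] tool y [0.3455 0.9384 0.    ] yaw_y 1.2181
```

```bash
python3 -m handwheel '[0,0,0,0.12,0,0,0,0.16,0,0,0,0.16,0,0,0,0.16,0,0,0,0.16,0,0,0,0.16,0,0,0,0.16,0,0,0,0.12,0,0,0,0,0,0,0,0]'
python3 - <<'E'
from h import *
st()
cal=get_calibration("wrist");im,d=snapshot("wrist");save(im,"w3.png");np.save("cal3.npy",cal,allow_pickle=True)
im,d=snapshot("top");save(im,"t3.png")
E
```

```text
time: 6.88
tcp_pos: [517.2, -59.0, 51.7]
ee_rot: [-1.296, 1.568, -2.849]
wrist_force: [-8.6, -10.1, 9.1]
gripper_width: 33.4
t 6.875 q [-0.2276  0.6052  1.7792 -0.0018  0.7593 -0.2445] tcp [517.176  -59.0434  51.7473] w 33.4 F [ -8.5674 -10.1185   9.0706] T [-1.6917  1.4852 -0.0018] tool y [ 0.9998  0.0181 -0.0023] yaw_y 0.0181
```

View pics/w3.png

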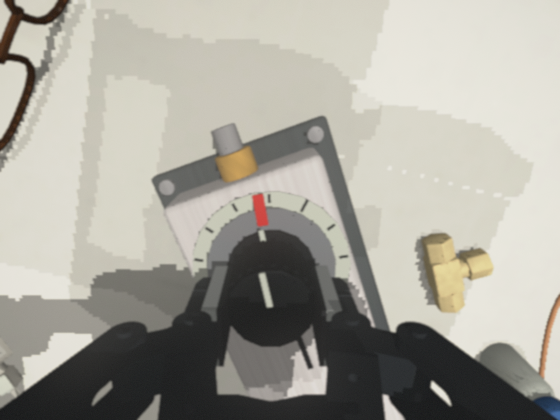

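```bash
python3 - <<'E'
from meas import *
cal=np.load("cal3.npy",allow_pickle=True).item()
im=cv2.cvtColor(cv2.imread('pics/w3.png'),cv2.COLOR_BGR2RGB);red(im,cal)
a=cv2.imread('pics/w3.png');cv2.imwrite('pics/w3z.png',cv2.resize(a[185:320,210:320],None,fx=6,fy=4.4*6/4.4,interpolation=cv2.INTER_CUBIC)[:600*2:1][:,:])
E
python3 - <<'E'
import cv2
a=cv2.imread('pics/w3.png');cv2.imwrite('pics/w3z.png',cv2.resize(a[190:315,215:315],None,fx=4.8,fy=4.8,interpolation=cv2.INTER_CUBIC))
E
```

```text
red comp [259.8436 209.8715] 358 c [511.9429 -30.3318] d [-0.1832  0.9831] ext 14.635234493059436 5.08855451322418
```

View pics/w3z.png

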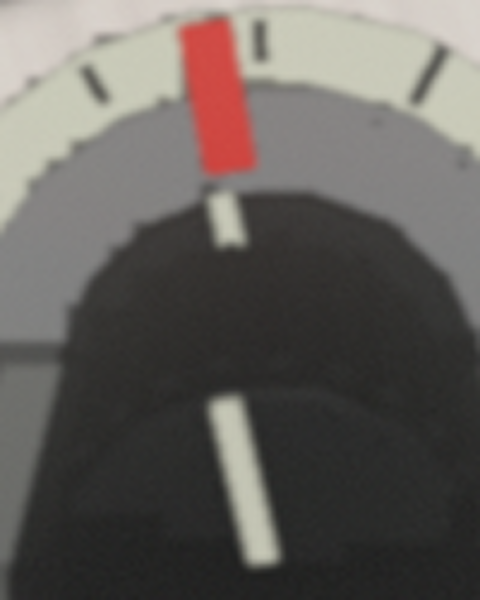

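Run:
```python
from meas import *
cal=np.load("cal3.npy",allow_pickle=True).item()
f=lambda x,y,z:onplane(cal,(x+.5)/4.8-.5+215,(y+.5)/4.8-.5+190,z)
ang=lambda v:np.degrees(np.arctan2(v[1],v[0]))
a,b=f(227,400,75),f(262,565,75);c,d=f(219,195,45.5),f(233,243,45.5)
print("top line",a,b,np.linalg.norm(a-b),ang(a-b));print("skirt",c,d,np.linalg.norm(c-d),ang(c-d))
e,g=f(206,26,41),f(230,171,41);print("red",e,g,np.linalg.norm(e-g),ang(e-g))
axis=g[:2]-22*(e-g)[:2]/np.linalg.norm((e-g)[:2]);print("axis by red",axis)
for ax in (axis,np.array([517.2,-59.0]),np.array([516.9,-58.5])):
  print(ax,"red",ang((e+g)[:2]/2-ax),"skirt",ang((c+d)[:2]/2-ax),"line",ang((a+b)[:2]/2-ax), "a",ang(a[:2]-ax))
```

```text
top line [513.8861 -43.7646  75.    ] [516.7458 -57.9299  75.    ] 14.45111019140566 101.41348698944195
skirt [512.3112 -38.1678  45.5   ] [513.6268 -42.8101  45.5   ] 4.825073737657878 105.82265458718072
red [510.8776 -23.5758  41.    ] [513.1854 -37.4346  41.    ] 14.049624245600853 99.4542332850872
axis by red [516.7991 -59.1358]
[516.7991 -59.1358] red 99.45423328508716 skirt 101.60711321242744 line 100.14498501092847 a 100.73080727204118
[517.2 -59. ] red 100.280833843454 skirt 102.87467165809744 line 103.01231334446011 a 102.27145232326086
[516.9 -58.5] red 99.86556020770153 skirt 102.31196686610984 line 101.6945949612174 a 101.5595488259923
```

```bash
python3 -m handwheel '[0,0,0,0.033,0,0,0,0,0,0,0,0]'
python3 - <<'E'
from h import *
st()
cal=get_calibration("wrist");im,d=snapshot("wrist");save(im,"w4.png");np.save("cal4.npy",cal,allow_pickle=True)
a=cv2.imread('pics/w4.png');cv2.imwrite('pics/w4z.png',cv2.resize(a[190:315,215:315],None,fx=4.8,fy=4.8,interpolation=cv2.INTER_CUBIC))
E
```

```text
time: 7.35
tcp_pos: [517.1, -59.1, 51.8]
ee_rot: [-1.269, 1.568, -2.855]
wrist_force: [-8.7, -10.1, 9.3]
gripper_width: 33.1
t 7.35 q [-0.2277  0.6052  1.7793 -0.0018  0.7594 -0.2115] tcp [517.124  -59.0699  51.7509] w 33.1 F [ -8.6965 -10.0972   9.3356] T [-1.66    1.4973 -0.0564] tool y [ 0.9999 -0.0148 -0.0024] yaw_y -0.0148
```

View pics/w4z.png

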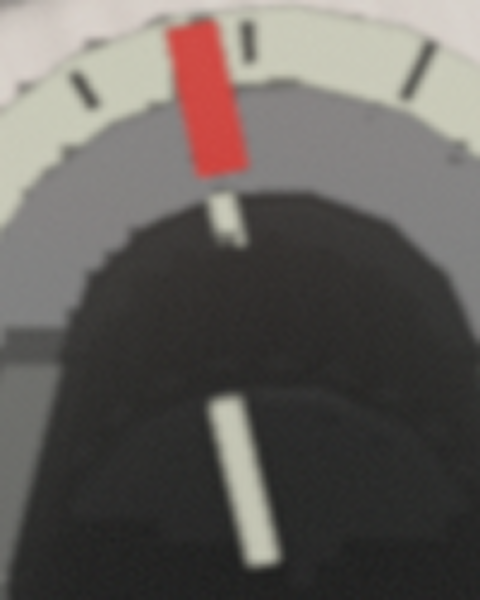

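```bash
cat > k.py <<'E'
from meas import *
def an(calf,f0,L,S,Rd):
    cal=np.load(calf,allow_pickle=True).item()
    f=lambda p,z:onplane(cal,(p[0]+.5)/4.8-.5+f0[0],(p[1]+.5)/4.8-.5+f0[1],z)
    ang=lambda v:np.degrees(np.arctan2(v[1],v[0]))
    a,b=f(L[0],75),f(L[1],75);c,d=f(S[0],45.3),f(S[1],45.3);e,g=f(Rd[0],41),f(Rd[1],41)
    print("dirs line",ang(a-b),"skirt",ang(c-d),"red",ang(e-g),np.linalg.norm(a-b),np.linalg.norm(e-g))
    axis=g[:2]-22*(e-g)[:2]/np.linalg.norm((e-g)[:2])
    for ax in (axis,np.array([517.3,-59.1]),np.array([516.8,-59.0])):
      print(ax,"red",ang((e+g)[:2]/2-ax),"skirt",ang((c+d)[:2]/2-ax),"line mid",ang((a+b)[:2]/2-ax), "tip",ang(a[:2]-ax))
E
python3 - <<'E'
from k import *
an("cal4.npy",(215,190),[(227,400),(262,565)],[(219,197),(235,243)],[(193,29),(221,173)])
E
```

```text
dirs line 99.52476257449752 skirt 106.71579000686891 red 99.00037108548693 14.451678124626524 14.022068177507961
[516.4922 -59.2149] red 99.00037108548695 skirt 98.62722762428174 line mid 96.16675461504045 tip 97.71066317356566
[517.3 -59.1] red 100.61048776302565 skirt 101.09712795404458 line mid 101.6709843941381 tip 100.68493738146593
[516.8 -59. ] red 99.67096115615236 skirt 99.65604777686687 line mid 98.43490416520345 tip 98.94161270559334
```

```bash
python3 -m handwheel '[0,-0.7,0.8,0,0,0,0,0]' && python3 -m handwheel '[0,0,0,0,0,0,0,0,0,0,0,0,-10,0,0,0,-35,0,0,0,-35,0,0,0,0,0,0,0,0,0,0,0]' 0
python3 - <<'E'
from h import *
st()
cal=get_calibration("wrist");im,d=snapshot("wrist");save(im,"w5.png");np.save("cal5.npy",cal,allow_pickle=True)
st()
E
```

```text
time: 7.65
tcp_pos: [517.0, -59.2, 51.8]
ee_rot: [-1.635, 1.57, 3.062]
wrist_force: [-3.3, -1.2, 7.0]
gripper_width: 32.9
time: 8.65
tcp_pos: [517.6, -59.1, 131.8]
ee_rot: [1.597, 1.571, 0.011]
wrist_force: [-0.3, -0.2, -0.4]
gripper_width: 85.4
t 8.65 q [-0.2283  0.4766  1.7162  0.      0.9487 -0.2133] tcp [517.5928 -59.0751 131.7978] w 85.4 F [-0.316  -0.2268 -0.3959] T [ 0.0197  0.0246 -0.0108] tool y [ 0.9999 -0.0151  0.0001] yaw_y -0.0151
t 8.7 q [-0.2283  0.4774  1.7166  0.      0.9486 -0.2133] tcp [517.3076 -58.9973 131.3131] w 85.4 F [-0.3588 -0.0907 -0.1134] T [0.0051 0.0292 0.0034] tool y [ 0.9999 -0.015  -0.0009] yaw_y -0.015
```

View pics/w5.png

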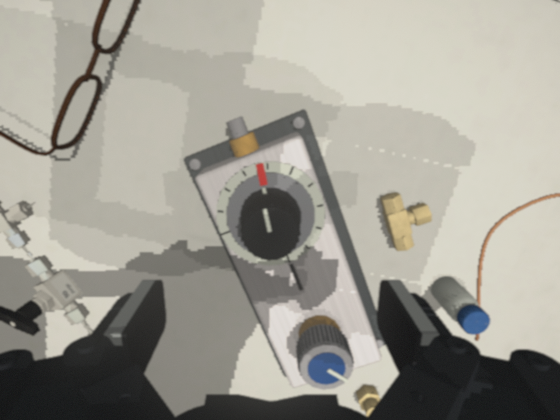

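Run:
```python
from meas import *
a=cv2.imread('pics/w5.png')
cv2.imwrite('pics/w5z.png',cv2.resize(a[150:275,205:330],None,fx=4.8,fy=4.8,interpolation=cv2.INTER_CUBIC))
cv2.imwrite('pics/w5c.png',cv2.resize(a[300:400,275:400],None,fx=4.8,fy=4.8,interpolation=cv2.INTER_CUBIC))
red(cv2.cvtColor(a,cv2.COLOR_BGR2RGB),np.load("cal5.npy",allow_pickle=True).item())
```

```text
red comp [261.242  174.1975] 157 c [511.8845 -30.3604] d [-0.1872  0.9823] ext 14.273800486497711 4.794628877082696
```

View pics/w5z.png

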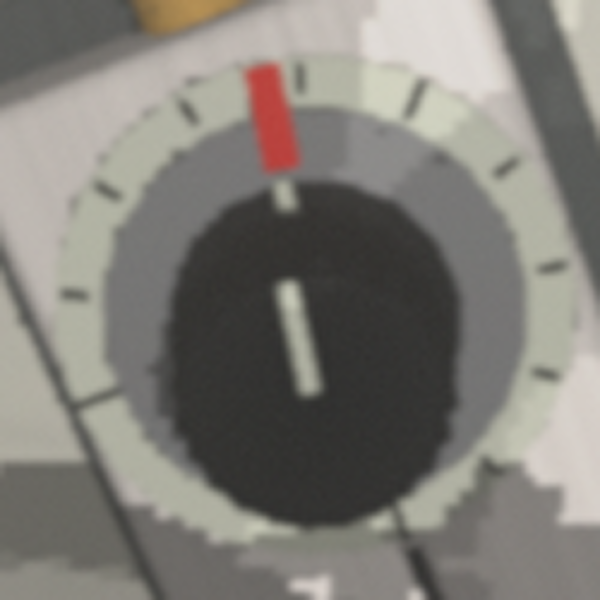

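View pics/w5c.png

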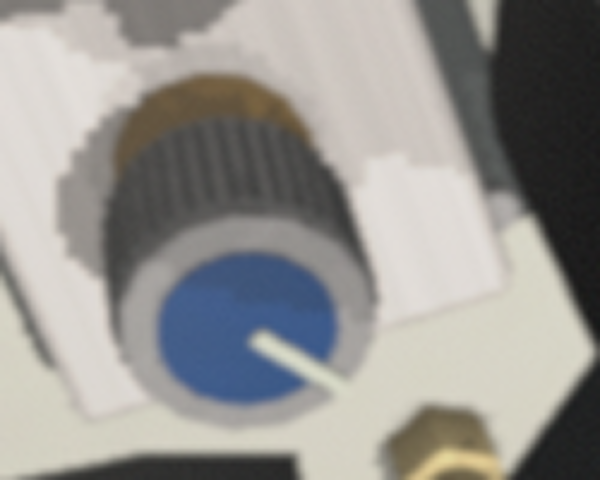

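Run:
```python
from k import *
an("cal5.npy",(205,150),[(289,283),(312,394)],[(281,183),(290,210)],[(263,68),(283,170)])
cal=np.load("cal5.npy",allow_pickle=True).item()
f=lambda x,y,z:onplane(cal,(x+.5)/4.8-.5+205,(y+.5)/4.8-.5+150,z)[:2]
pts=[(301,80),(189,110),(107,191),(75,294),(415,98),(508,167),(552,267),(545,374)]
Q=np.array([f(x,y,38.5) for x,y in pts]);A=np.c_[2*Q,np.ones(len(Q))];s=np.linalg.lstsq(A,(Q**2).sum(1),rcond=None)[0];ax=s[:2];print("tick circle",ax,np.sqrt(s[2]+ax@ax))
ang=lambda v:np.degrees(np.arctan2(v[1],v[0]))
print([round(ang(q-ax),1) for q in Q])
print("red",ang(f(273,119,41)-ax),"skirt",ang(f(285.5,196,45.3)-ax),"tip",ang(f(289,283,75)-ax),"mid",ang(f(300,338,75)-ax))
g=lambda x,y,z:onplane(cal,(x+.5)/4.8-.5+275,(y+.5)/4.8-.5+300,z)[:2]
a,b=g(258,340,76),g(345,388,76);print("cap line",a,b,np.linalg.norm(a-b),ang(b-a))
P=np.array([g(x,y,76) for x,y in [(120,310),(180,235),(250,215),(330,240),(376,300),(250,426),(180,405)]])
A=np.c_[2*P,np.ones(len(P))];s=np.linalg.lstsq(A,(P**2).sum(1),rcond=None)[0];c=s[:2];print("cap top circle",c,np.sqrt(s[2]+c@c),c-ax,np.linalg.norm(c-ax),ang(ax-c)-90, "line ang about c",ang(b-c))
```

```text
dirs line 100.01356479466207 skirt 106.73674156903321 red 99.5772933099463 14.318925518686862 14.220708250919609
[516.8855 -59.2397] red 99.5772933099462 skirt 99.82092773985852 line mid 97.4390103285063 tip 98.5905674192921
[517.3 -59.1] red 100.42937524208902 skirt 101.10708311749096 line mid 100.24248098675638 tip 100.13961043394326
[516.8 -59. ] red 99.48901407973487 skirt 99.6905143538515 line mid 97.08059622885268 tip 98.41316005318531
tick circle [517.2459 -59.3486] 34.01021839145427
[np.float64(92.3), np.float64(119.3), np.float64(146.8), np.float64(173.6), np.float64(65.5), np.float64(38.2), np.float64(11.4), np.float64(-15.7)]
red 100.23585290868408 skirt 100.76942959727853 tip 99.79591406558792 mid 99.92164478193182
cap line [ 554.0434 -155.241 ] [ 566.3642 -163.5143] 14.840822172003994 -33.88129483212785
cap top circle [ 552.6503 -152.219 ] 17.283065750068037 [ 35.4044 -92.8703] 99.38995926458234 20.86802889355714 line ang about c -39.47647016728907
```

The pointer and the red mark agree within about 0.5° after release. The red bar has not moved, and its centre is still (511.9,-30.4). The cap axis is near (552.7,-152.5), 99.4 mm from the knob axis, and the white line puts the cap at about 2.15 rad.

Run:
```python
from h import *
o=st();print(shift(o,[552.7,-152.5,131]))
```

```text
t 8.7 q [-0.2283  0.4774  1.7166  0.      0.9486 -0.2133] tcp [517.3076 -58.9973 131.3131] w 85.4 F [-0.3588 -0.0907 -0.1134] T [0.0051 0.0292 0.0034] tool y [ 0.9999 -0.015  -0.0009] yaw_y -0.015
[ 0.2594 36.7909 92.9614]
```

```bash
python3 -m handwheel '[0,12,31,0,0,12.3,31,0,0,12.5,31,0,0,0,0,0,0,0,0,0,0,0,0,0]' 0
python3 - <<'E'
from meas import *
o=st()
cal=get_calibration("wrist");im,d=snapshot("wrist");save(im,"w6.png");np.save("cal6.npy",cal,allow_pickle=True)
a=cv2.imread('pics/w6.png')
print(project(cal,np.array([552.7,-152.5,76])))
for c in ("wrist",):
  print([(np.round(x["location"],1),x["confidence"]) for x in place_of("cap_grip",c)])
E
```

```text
time: 9.45
tcp_pos: [552.6, -151.7, 131.4]
ee_rot: [-1.971, 1.57, 2.727]
wrist_force: [-0.4, 0.9, 0.0]
gripper_width: 85.2
t 9.45 q [-0.3722  0.5374  1.5876  0.0001  1.0178 -0.358 ] tcp [ 552.6037 -151.7484  131.4418] w 85.2 F [-0.376   0.8572  0.0318] T [-0.0165 -0.007  -0.0345] tool y [ 0.9999 -0.0142 -0.0011] yaw_y -0.0142
(np.float64(270.9354544439265), np.float64(236.24084724329026))
[(array([ 552.8, -148.2,   62.1]), 0.57), (array([624.7, -70.6,   9.1]), 0.37)]
```

View pics/w6.png

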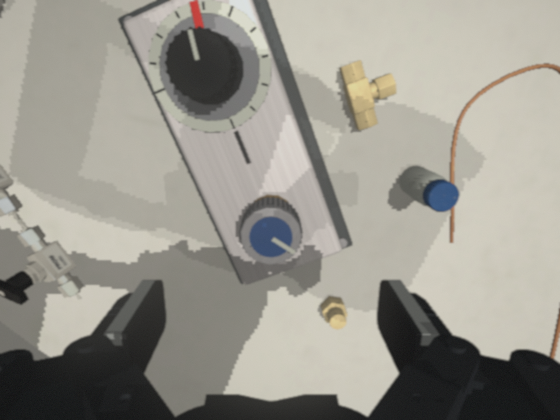

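Run:
```python
import cv2
a=cv2.imread('pics/w6.png')
cv2.imwrite('pics/w6c.png',cv2.resize(a[185:285,220:320],None,fx=5,fy=5,interpolation=cv2.INTER_CUBIC))
```

```text
(no output)
```

View pics/w6c.png

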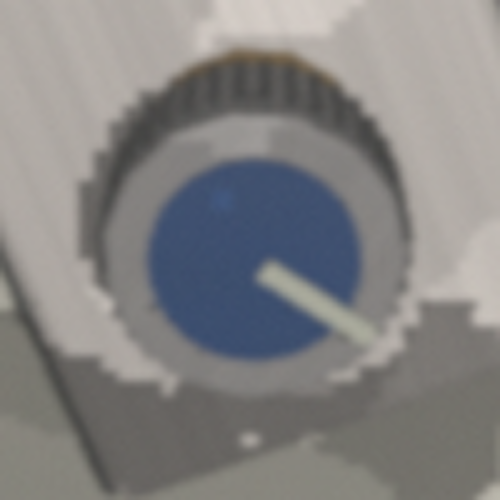

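Run:
```python
from h import *
cal=np.load("cal6.npy",allow_pickle=True).item()
g=lambda x,y,z:onplane(cal,(x+.5)/5-.5+220,(y+.5)/5-.5+185,z)[:2]
ang=lambda v:np.degrees(np.arctan2(v[1],v[0]))
for z in (76,):
  P=np.array([g(x,y,z) for x,y in [(148,260),(255,158),(361,262),(255,360),(180,190),(330,190),(180,332)]])
  A=np.c_[2*P,np.ones(len(P))];s=np.linalg.lstsq(A,(P**2).sum(1),rcond=None)[0];c=s[:2];print("blue disc",c,np.sqrt(s[2]+c@c))
  P=np.array([g(x,y,z) for x,y in [(103,250),(255,113),(405,245),(250,395),(150,345),(150,160),(350,150)]])
  A=np.c_[2*P,np.ones(len(P))];s=np.linalg.lstsq(A,(P**2).sum(1),rcond=None)[0];c=s[:2];print("cap",c,np.sqrt(s[2]+c@c))
  a,b=g(264,269,z),g(368,337,z);print(ang(b-a),ang((a+b)/2-c),np.linalg.norm(b-a))
o=observe();print(o["tcp_pos"],shift(o,[*c,49]))
```

```text
blue disc [ 552.448  -152.9183] 12.418837350323248
cap [ 552.6026 -152.4227] 17.24180620845158
-35.85456716435388 -39.75140358584144 14.952618495037504
[ 552.894  -151.9241  131.7055] [82.7055 -0.2497  0.5193]
```

```bash
python3 -m handwheel '[30,-0.3,0.5,0,35,0,0,0,17,0,0,0,0,0,0,0]' 0 40 && python3 -m handwheel '[0,0,0,0,0,0,0,0,0,0,0,0,0,0,0,0,0,0,0,0,0,0,0,0]' 1 40; python3 -c "
from h import *
st()"
```

```text
time: 10.05
tcp_pos: [552.4, -152.8, 49.1]
ee_rot: [-1.931, 1.569, 2.767]
wrist_force: [0.9, -0.8, -0.1]
gripper_width: 85.2
time: 10.8
tcp_pos: [552.4, -153.3, 50.8]
ee_rot: [-0.877, 1.57, -2.462]
wrist_force: [-7.0, -0.2, 14.9]
gripper_width: 34.7
t 10.8 q [-0.3746  0.6533  1.6485 -0.0006  0.84   -0.3594] tcp [ 552.3612 -153.2793   50.7828] w 34.7 F [-7.0027 -0.1593 14.912 ] T [-0.0821  1.2919  0.0389] tool y [ 0.9999 -0.0149 -0.0004] yaw_y -0.0149
```

```bash
python3 -m handwheel '[-1.2,-0.6,0,0,0,0,0,0]' ; python3 -m handwheel '[0.1,0,0,0.12,0.15,0,0,0.16,0.15,0,0,0.16,0.15,0,0,0.16,0.15,0,0,0.16,0.15,0,0,0.16,0.15,0,0,0.16,0.15,0,0,0.16,0.15,0,0,0.16,0.15,0,0,0.16,0.15,0,0,0.16,0.15,0,0,0.16,0,0,0,0,0,0,0,0]'
python3 - <<'E'
from h import *
st()
cal=get_calibration("wrist");im,d=snapshot("wrist");save(im,"w7.png");np.save("cal7.npy",cal,allow_pickle=True)
E
```

```text
time: 11.05
tcp_pos: [552.3, -153.2, 51.1]
ee_rot: [0.649, 1.571, -0.937]
wrist_force: [-1.7, -1.3, -0.5]
gripper_width: 34.8
time: 12.8
tcp_pos: [550.4, -150.9, 49.1]
ee_rot: [-0.404, 1.566, 2.413]
wrist_force: [-7.8, 17.3, 10.0]
gripper_width: 34.7
t 12.8 q [-0.3733  0.6548  1.6524  0.0023  0.8389  1.5204] tcp [ 550.4149 -150.9494   49.1217] w 34.7 F [-7.7723 17.2635  9.99  ] T [ 2.8269  1.1357 -0.0021] tool y [-0.3188 -0.9478 -0.0019] yaw_y -1.8952
```

View pics/w7.png

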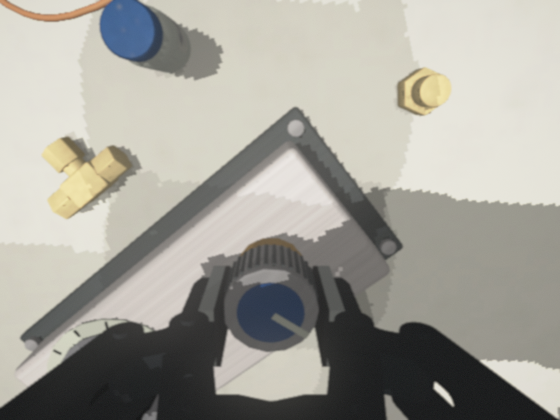

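```bash
python3 -m handwheel '[-0.8,-1.2,1.0,0,0,0,0,0]' ; python3 -c "
from h import *
st()";  python3 -m handwheel '[0.1,0,0,0.1,0.1,0,0,0.08,0,0,0,0]'; python3 -c "
from h import *
st()"; python3 -m handwheel '[0.05,0,0,0.05,0,0,0,0]'; python3 -c "
from h import *
st()"
```

```text
time: 13.1
tcp_pos: [550.4, -150.7, 49.4]
ee_rot: [-0.184, 1.568, 2.633]
wrist_force: [-5.6, 6.6, -5.1]
gripper_width: 34.7
t 13.1 q [-0.3722  0.6539  1.6536  0.0006  0.8373  1.5224] tcp [ 550.3593 -150.729    49.4336] w 34.7 F [-5.6314  6.5571 -5.1195] T [ 1.0125  0.8307 -0.019 ] tool y [-0.3185 -0.9479 -0.0006] yaw_y -1.895
time: 13.48
tcp_pos: [550.5, -150.4, 49.2]
ee_rot: [-0.15, 1.567, 2.486]
wrist_force: [-3.1, 9.1, -5.0]
gripper_width: 35.3
t 13.475 q [-0.372   0.6542  1.6536  0.0013  0.8371  1.7036] tcp [ 550.4734 -150.4487   49.2489] w 35.3 F [-3.0677  9.087  -4.9619] T [ 1.5908  0.5629 -0.049 ] tool y [-0.4844 -0.8748 -0.0005] yaw_y -2.0765
time: 13.72
tcp_pos: [550.5, -150.4, 49.2]
ee_rot: [-0.129, 1.567, 2.457]
wrist_force: [-2.9, 9.5, -3.7]
gripper_width: 34.9
t 13.725 q [-0.3719  0.6543  1.6535  0.0014  0.837   1.7531] tcp [ 550.5131 -150.3922   49.2073] w 34.9 F [-2.9315  9.5173 -3.6616] T [ 1.7927  0.4844 -0.0402] tool y [-0.5271 -0.8498 -0.0004] yaw_y -2.1259
```

```bash
for i in 1 2 3 4; do python3 -m handwheel '[0.05,0,0,0.05,0,0,0,0]' >/dev/null; python3 -c "
from h import *
o=observe();print(o['time'],o['joint_pos'][5],o['tcp_pos'],o['wrist_force'],o['torque'])"; done
```

```text
13.975 1.8031043241598987 [ 550.5878 -150.3378   49.1756] [-2.4717 11.1564 -5.5201] [ 1.8789  0.4198 -0.0393]
14.225 1.8525870382199099 [ 550.649  -150.2413   49.1423] [-2.6466 12.269  -4.7177] [2.0553 0.2917 0.7124]
14.475 1.9024224040415756 [ 551.1625 -150.5316   49.1888] [-0.3768 10.5173 -6.8861] [ 1.726  -0.0702  1.0416]
14.725 1.952467665729022 [ 551.2624 -150.6024   49.2046] [-0.3496 10.4266 -5.7014] [ 1.7625 -0.1142  0.9337]
```

The torque about z jumped from 0.04 to about 1 N m near q6 ≈ 1.82, so the cap has bottomed and the grip has slipped slightly. I'll reverse in small steps to find where the cap starts to unscrew.

```bash
for i in 1 2 3 4; do python3 -m handwheel '[0,0,0,-0.02,0,0,0,0]' >/dev/null; python3 -c "
from h import *
o=observe();print(o['time'],o['joint_pos'][5],o['tcp_pos'],o['wrist_force'],o['torque'])"; done
python3 - <<'E'
from h import *
cal=get_calibration("wrist");im,d=snapshot("wrist");save(im,"w8.png");np.save("cal8.npy",cal,allow_pickle=True)
cv2.imwrite('pics/w8z.png',cv2.resize(cv2.imread('pics/w8.png')[250:370,210:330],None,fx=5,fy=5,interpolation=cv2.INTER_CUBIC))
E
```

```text
14.975 1.931594989389957 [ 551.2552 -150.6021   49.212 ] [-0.5984 10.3116 -5.0352] [ 1.7074 -0.0848  0.6096]
15.225 1.911816530814451 [ 551.2639 -150.6281   49.2375] [-0.8914 10.664  -5.2565] [ 1.6288 -0.0216  0.245 ]
15.475 1.8919519623061882 [ 551.2413 -150.6349   49.2252] [-0.9035 10.8211 -4.8098] [ 1.6471 -0.0072  0.0286]
15.725 1.8719789063973065 [ 551.2211 -150.6422   49.2369] [-0.4356 10.2387 -5.1859] [1.6049 0.0156 0.0161]
```

View pics/w8z.png

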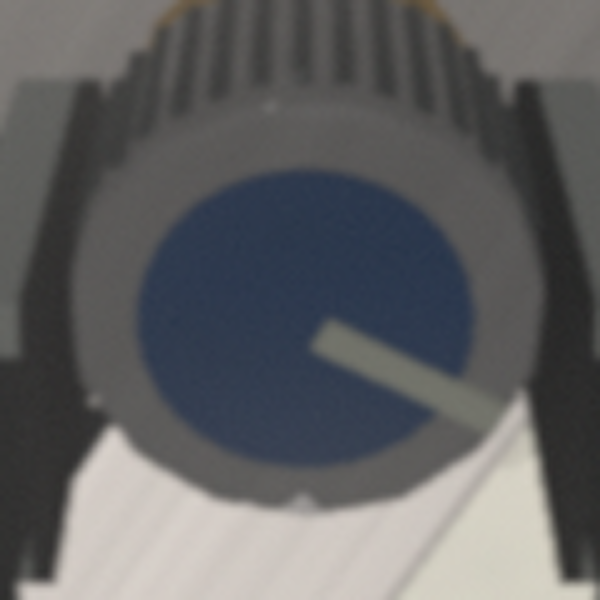

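Run:
```python
from h import *
cal=np.load("cal8.npy",allow_pickle=True).item()
g=lambda x,y,z:onplane(cal,(x+.5)/5-.5+210,(y+.5)/5-.5+250,z)[:2]
ang=lambda v:np.degrees(np.arctan2(v[1],v[0]))%360
z=74
P=np.array([g(x,y,z) for x,y in [(137,315),(305,168),(474,315),(305,466),(170,230),(440,230),(170,400)]])
A=np.c_[2*P,np.ones(len(P))];s=np.linalg.lstsq(A,(P**2).sum(1),rcond=None)[0];c=s[:2];print("blue disc",c,np.sqrt(s[2]+c@c))
a,b=g(320,335,z),g(487,415,z);print("line",ang(b-a),ang(b-c),np.linalg.norm(b-a),a,b)
# block long edge: (390,600)-(525,430)? block top z=38
e,f=g(388,600,38),g(523,430,38);print("block edge",ang(f-e))
st()
```

```text
blue disc [ 552.1267 -152.0835] 12.539288141068514
line 202.4243580063533 200.47117050298436 14.45014825591355 [ 550.541  -152.1497] [ 537.1835 -157.6619]
block edge 288.65763728278273
t 15.775 q [-0.3719  0.6544  1.6529  0.0015  0.836   1.8722] tcp [ 551.2102 -150.654    49.2407] w 34.5 F [-0.6102  9.4252 -4.3441] T [1.548  0.0566 0.0242] tool y [-0.6243 -0.7811 -0.0005] yaw_y -2.2451
```

```bash
python3 -m handwheel '[0,-0.6,0.5,0,-0.1,0,0,-0.12,-0.13,0,0,-0.16,-0.13,0,0,-0.16,-0.13,0,0,-0.16,-0.13,0,0,-0.16,-0.13,0,0,-0.16,-0.13,0,0,-0.16,-0.13,0,0,-0.16,-0.13,0,0,-0.16,-0.1,0,0,-0.144,0,0,0,0,0,0,0,0]'
python3 - <<'E'
from h import *
st()
cal=get_calibration("wrist");im,d=snapshot("wrist");save(im,"w9.png");np.save("cal9.npy",cal,allow_pickle=True)
cv2.imwrite('pics/w9z.png',cv2.resize(cv2.imread('pics/w9.png')[250:370,210:330],None,fx=5,fy=5,interpolation=cv2.INTER_CUBIC))
E
```

```text
time: 17.4
tcp_pos: [551.5, -152.0, 50.7]
ee_rot: [0.425, 1.569, -1.846]
wrist_force: [-4.9, -10.4, -6.2]
gripper_width: 34.7
t 17.4 q [-0.3725  0.6522  1.6518 -0.0018  0.8375  0.3295] tcp [ 551.4921 -152.019    50.7329] w 34.7 F [ -4.9341 -10.4267  -6.2037] T [-1.5466  0.7089  0.0941] tool y [ 0.7643 -0.6448  0.0006] yaw_y -0.7008
```

View pics/w9.png

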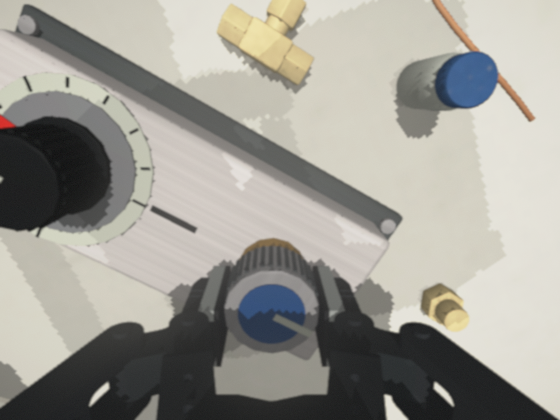

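View pics/w9z.png

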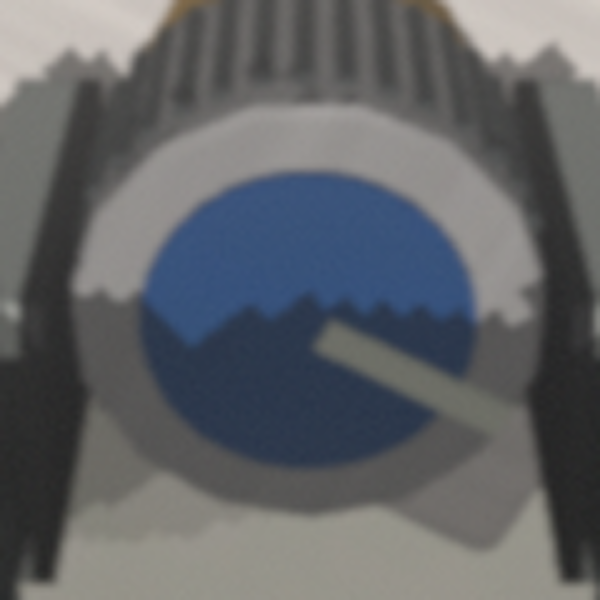

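Run:
```python
from h import *
cal=np.load("cal9.npy",allow_pickle=True).item()
g=lambda x,y,z:onplane(cal,(x+.5)/5-.5+210,(y+.5)/5-.5+250,z)[:2]
ang=lambda v:np.degrees(np.arctan2(v[1],v[0]))%360
z=75.5
P=np.array([g(x,y,z) for x,y in [(140,315),(308,170),(474,315),(308,466),(170,232),(440,230),(170,402)]])
A=np.c_[2*P,np.ones(len(P))];s=np.linalg.lstsq(A,(P**2).sum(1),rcond=None)[0];c=s[:2];print("blue disc",c,np.sqrt(s[2]+c@c))
a,b=g(323,335,z),g(490,415,z);print("line",ang(b-a),ang(b-c),np.linalg.norm(b-a))
w=lambda u,v,z:onplane(cal,u,v,z)[:2]
print("plate edge yaw",ang(w(27,4,8)-w(402,213,8))-90,"slot yaw",ang(w(152,208,38)-w(196,231,38))-90, "screws",ang(w(29,25,8)-w(388,226,8))-90)
for q in("tee_center","adapter_center","vial_center"):
    print(q,[(np.round(x["location"],1),x["confidence"]) for x in place_of(q,"wrist")][:1])
print([ (np.round(x["location"],1),x["confidence"]) for x in place_of("purge_block","wrist")][:1])
im,d=snapshot("top");save(im,"t9.png");im,d=snapshot("scene");save(im,"s9.png")
for q in ("knob_pointer","red_mark"):print(q,[(np.round(x["location"],1),x["confidence"]) for x in place_of(q,"scene")][:1])
```

```text
blue disc [ 552.0398 -152.8119] 12.50372921032457
line 290.9040536147495 289.53470006013197 14.454987711135573
plate edge yaw 20.978518789832208 slot yaw 19.792053707821495 screws 20.45610047674718
tee_center [(array([624.7, -70.6,   8.1]), 0.91)]
adapter_center [(array([ 605.2, -243.4,    8.1]), 0.86)]
vial_center [(array([ 660.5, -134.8,   25.9]), 0.86)]
[(array([ 529.5, -104.5,   -1.9]), 0.93)]
knob_pointer []
red_mark []
```

View pics/s9.png

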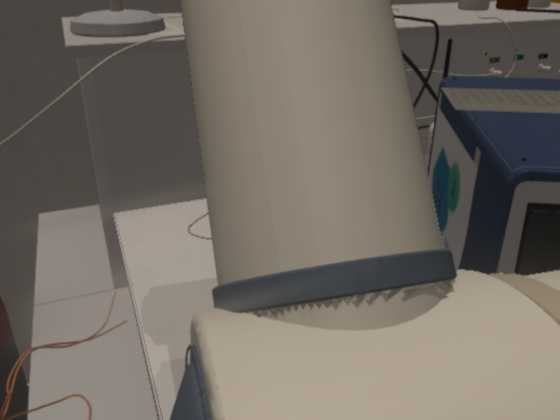

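Run:
```python
from h import *
st();print(sign_off())
```

```text
t 17.85 q [-0.3725  0.6522  1.6518 -0.0018  0.8374  0.3295] tcp [ 551.5138 -152.03     50.7493] w 34.8 F [-4.5155 -9.9778 -5.5106] T [-1.6005  0.6854  0.0953] tool y [ 0.7643 -0.6449  0.0007] yaw_y -0.7009
the job is handed in; nothing more can be done
None
```

The purge block is set for bleeding and handed in at 17.9 s, with the gripper still holding the cap.

- **Knob:** I turned it clockwise 1.23 rad and let go. In the picture taken after release, the pointer and the red mark agreed to about 0.5°. The red mark had not moved.
- **Cap bottomed:** I screwed it clockwise about 2.2 rad. The wrist torque then rose to about 1 N m and the grip slipped slightly, which showed it was on the stop. Its white line then stood within about 2° of the zero direction.
- **Cap backed off:** I unscrewed it 1.57 rad from where it broke free. The last picture shows the white line 89–90.5° from zero, and the cap did not slip in the grip.
- **Loose parts:** The tee and vial read within about 5 mm of where they started, and the pictures show no contact. The adapter's first and last readings differ by about 5 mm in x and 5–7 mm in height. I took that as network error, because the gripper never went near it, but I did not check it another way.
- **Not confirmed:** At the end the arm hid the knob and mark from the scene camera, so that last check of them found nothing. The forces and torques I read stayed low, with single components at most about 19 N. About 12 N of force remained on the grip at hand-in.

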